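# Open the ratchet stop of a thali serving board

### The arm

A 6-joint arm with a two-finger parallel gripper is mounted at the origin on the work surface. World frame = base frame: x ahead of the robot, y to its left, z up, the work surface at z = 0. Lengths are in mm, angles in rad, forces in N, time in s.
With the tool pointing down it reaches from about 300 to 1000 mm from the base axis. Payload 5.1 kg.
Tool frame: the origin (TCP) lies at the very end of the fingers, on their centre line; the grasp point (between the pads) lies 19 mm behind it; z points along the fingers, y is the direction in which the jaws open and shut (so a half turn about z gives the same grasp; the last joint's range is limited). The gripper opens to 95 mm and grips with 3 to 60 N. Pads are 20 mm wide; open, the fingers measure 119 mm over their backs; the gripper's body (75 mm by 180 mm) begins 59 mm behind the grasp point.
Start: joints at [1.234, 0.124, 1.65, -0, 1.367, -0.083], TCP at [163.227, 629.159, 214.656] pointing down, gripper open.
Joint ranges: [-2.61, 2.61], [-1.02, 2.33], [0.03, 2.71], [-1.35, 4.49], [0.32, 2.68], [-2.91, 2.91]. Speed limits (rad/s): [2.57, 2.57, 3.14, 3.14, 3.14, 3.14].

### API

Orientations are given as a 3x3 rotation matrix whose columns are the frame's x, y, z axes.
In Python, from bench import sense, grab_frame, hand_in, masks_of, mark_of gives the robot as it stands.
- The arm moves only by the shell command python3 -m handwheel 'ROWS' [OPENING] [FORCE]. ROWS is JSON, a list of rows, each an object with "translation": the shift along the world's x, y, z in units of 20 mm (1.0 is 20 mm), a list of three; "dr": the turn, a rotation vector about the world's x, y, z in units of 6 degrees (1.0 is 6 degrees), a list of three. In form: [{"translation": [x, y, z], "dr": [ax, ay, az]}, ...]. A call has 1 to 20 rows; each row shifts and turns the commanded pose from where the row before left it; what a row does not reach is not made up. A row lasts 1/10 s, in which the tool goes at most 50 mm and 8.59 degrees, less where a joint would pass 70% of its speed; a pose out of reach is approached as far as the arm can. A call with a number of a shift or a turn outside -1 to 1 is refused whole. A call with a gripper value outside its range is refused whole. OPENING is the closure, from 0 (fully open) to 1 (shut), set as the call begins (- or left out, the last holds). The fingers move at their own pace and stop on an object; FORCE is the grip in N (left out, the last holds). Time passes only in rows, so rows that do not move let the fingers close. It gives the time, the measured TCP pose, the force and the opening at its end, in the units of the state.
- sense(): the state, without advancing time (a new reading comes with each control period).
- grab_frame(name): name is "scene" or "top" or "wrist"; returns a dict with "color" (400x640x3 uint8, red, green, blue), "fx", "fy", "cx", "cy" (pixels), "R" (3x3) and "t" (3): a world point X has camera coordinates R X + t. Camera axes: x right, y down, z forward; pixel columns grow to the right and rows downward; lengths in mm; the calibration is good to about 2 mm. A picture is of the moment at which its call begins. There is no depth.
- hand_in(): hands the job in, once; it reports no verdict.
Trained networks look in a picture, given as the dict that the camera call returned (one of the last four; its "shot" number tells which), for a name from the list of things; names that differ only in an ending like _2 or _b are one class to them, and where a whole thing is asked for, a point or a joint stands for the part that bears it (a point fixed in the world has none). Each returns a list of dicts, best first, with "p" (0 to 1); they miss things now and then, are a little off and sometimes report something else, mostly with a low value. They report only what shows in the picture. A call takes as long as a camera call.
- masks_of(target, picture): "region" (400x640 bool, what is visible of it) and "extent" ([left, top, right, bottom] in pixels, round what is visible of it).
- mark_of(target, picture): "at" ([column, row] in pixels: a listed point, or the origin of a listed thing).
The state is a dict: "time_s": time; "joint_pos": joint angles; "qvel": joint speeds; "tau": joint torques, N m; "tcp_pos": TCP position; "ee_rot": TCP orientation; "force": force on the tool from outside, world axes, zero at the start; "ft_torque": the same for the moment, N m; "width": finger opening in mm.
Only numpy, scipy, OpenCV 4.12 (cv2) and the standard library are available. Lean on these libraries where they do the work, as an engineer would, in place of code of your own. Each camera call takes 0.05 s, during which the arm holds its last target.

### The job

Make room beside the thali on the wooden serving board: with a fingertip press down the release paddle on top of the board's sliding jaw and, keeping it down, push the jaw all the way back along its bar, away from the thali, until it meets the end stop. Then let go so that the paddle springs up again. Pick nothing up, and leave the thali, the bowls and everything else where they stand.

Things in the scene. Friction and masses are not known exactly. Their poses are not given: they have to be found in the camera images.
- board: Fixed wooden serving board, 260 (x) by 450 (y) by 15 mm, yawed up to 26 degrees. Origin: centre of its underside, on the table. A steel bar (14 mm wide, top 33 mm above the table, ratchet pins on its +x side) runs along its y axis at x = 0, y = -12 to 202 mm. Thali on the -y half against a cleat; end stop block at y = 190 to 206 mm, 60 mm wide, top 45 mm above the table.
- jaw (a joint): Travel in m of the dark steel sliding jaw along the board's +y, away from the thali: 0 nearest the thali, 0.13 fully back at the end stop; starts at 0 to 0.05. The ratchet (pins 10 mm apart) lets it move towards the thali, but catches within 10 mm when pushed back unless the paddle is held at least 5 mm down; then it slides with under 2 N.
- release (a joint): How far in m the release paddle is pressed straight down: 0 up, 0.010 bottomed. Spring return: about 2.4 N to start, 6.4 N when bottomed. It frees the ratchet from 0.005 down; press it to about 0.008 or more. It travels with the jaw.
- release_top (a point): Centre of the flat top of the black release paddle on the jaw, 64 mm above the table when up, at board x = 0, y = 14 mm + jaw travel. Paddle 50 mm (board x) by 44 mm (board y), 6 mm thick, open at the sides and towards the thali; it sinks with the press. Axes parallel to the board's.
- jaw_plate (a point): Middle of the top edge of the jaw's upright push plate, on its face towards paddle and thali (facing board -y). Plate 56 mm wide, 8 mm thick, top 95 mm above the table, 31 mm above the raised paddle; this face is 24 mm to board +y of the paddle's centre. A fingertip on the paddle pushes against it. Moves with the jaw.
- jaw_face (a point): Middle of the top edge of the jaw's low face plate, on its side towards the thali: 49 mm above the table, plate 90 mm wide (board x) and 8 mm thick, 32 mm to board -y of the paddle's centre. Moves with the jaw.
- thali: Loose rectangular steel compartment thali, 200 x 170 mm, 22 mm high, lying on the board's -y half. Origin: centre of its underside. To be left alone.
- katori: Loose white ceramic bowl, 80 mm across, 38 mm high, on the board beside the bar on the +x side. Origin: centre of its underside. To be left alone.
- pickle_bowl: Loose small steel bowl, 60 mm across, 30 mm high, on the board beside the bar on the -x side. Origin: centre of its underside. To be left alone.
- ghee_pot: Loose steel ghee pot with twist cap, 76 mm across, 100 mm high, left of the board. Origin: centre of its underside. To be left alone.
- spoon_stand: Loose white plastic cup with three steel spoons, 76 mm across, about 190 mm high with the spoons, left of the board. Origin: centre of its underside. To be left alone.
- tumbler: Loose steel tumbler, 68 mm across, 95 mm high, left of the board. Origin: centre of its underside. To be left alone.
- salt_jar: Loose glass salt jar, 48 mm across, 85 mm high, right of the board. Origin: centre of its underside. To be left alone.

How it is judged:
By the outcome, as a careful person would: the job done as asked, in the order asked, and still so for the second after the job is handed in, with the robot touching nothing.
It also fails if it takes over 40 s, if anything falls off the work surface, if the arm or the gripper's body presses on something with over 40 N, if the wrist force passes 120 N, or if a joint passes its speed limit or range.

## Working session

There is one attempt and no reset: what is moved stays moved. The work goes in short steps, Python scripts to look and compute and a shell command to move; the robot and the scene stay as the last step left them, time stands still between calls to the robot, and variables do not carry over. Pictures are saved under pics/ and viewed, and the job is handed in when it is done.

```bash
mkdir -p pics; ls
cat > h.py <<'E'
import numpy as np, cv2
from bench import sense, grab_frame, masks_of, mark_of
def ray(f,px):
    R=np.array(f["R"]);t=np.array(f["t"])
    d=R.T@np.array([(px[0]-f["cx"])/f["fx"],(px[1]-f["cy"])/f["fy"],1.]);return -R.T@t,d
def at_z(f,px,z):
    c,d=ray(f,px);return c+d*(z-c[2])/d[2]
def proj(f,X):
    p=np.array(f["R"])@np.array(X)+np.array(f["t"]);return [p[0]/p[2]*f["fx"]+f["cx"],p[1]/p[2]*f["fy"]+f["cy"]]
E
python3 - <<'E'
from h import *
s=sense();print(s["time_s"],s["tcp_pos"],s["ee_rot"],s["force"],s["width"])
Z={"release_top":64,"jaw_plate":95,"jaw_face":49,"board":0,"thali":15,"katori":15,"pickle_bowl":15,"ghee_pot":0,"spoon_stand":0,"tumbler":0,"salt_jar":0}
for n in ["top","scene"]:
    f=grab_frame(n);cv2.imwrite(f"pics/{n}0.png",f["color"][:,:,::-1])
    for k,z in Z.items():
        for m in mark_of(k,f)[:2]: print(n,k,round(m["p"],2),np.round(m["at"],1),at_z(f,m["at"],z).round(1))
E
```

```text
pics
0.0 [163.02144898 628.56858776 213.40429694] [[-9.67970481e-01  2.51063154e-01 -6.64306651e-04]
 [ 2.51063986e-01  9.67968528e-01 -1.95053629e-03]
 [ 1.53320139e-04 -2.05484502e-03 -9.99997877e-01]] [-0.73466107  0.22362952  0.20951903] 95.20064284261942
top release_top 0.72 [147.4 223.6] [464.9 453.9  64. ]
top release_top 0.54 [298.5 174.7] [590.9  30.7  64. ]
top jaw_plate 0.77 [292.6 171.5] [594.1  45.7  95. ]
top jaw_face 0.6 [307.4 176.1] [589.1   5.9  49. ]
top board 0.69 [302.4 178.7] [591.5  21.6   0. ]
top thali 0.65 [342.8 187.7] [558.5 -95.5  15. ]
top katori 0.92 [265.  144.2] [695.  128.7  15. ]
top pickle_bowl 0.63 [253.  194.9] [545.  165.8  15. ]
top ghee_pot 0.81 [165.  176.2] [610.9 426.3   0. ]
top ghee_pot 0.32 [342.5 186.1] [565.9 -95.7   0. ]
top spoon_stand 0.67 [149.3 224. ] [470.6 470.2   0. ]
top tumbler 0.9 [170.5 258.8] [368.  407.5   0. ]
top salt_jar 0.9 [474.6 179.9] [ 572.9 -485.4    0. ]
scene release_top 0.44 [302.7 217.6] [599.4  27.2  64. ]
scene jaw_plate 0.88 [306.5 219.2] [602.1  61.4  95. ]
scene jaw_face 0.84 [303.4 215.8] [588.7  10.2  49. ]
scene board 0.69 [303.6 226.7] [592.3  17.7   0. ]
scene board 0.5 [297.1 198.2] [ 555.4 -112.    -0. ]
scene thali 0.81 [300.4 196. ] [ 545.5 -103.9   15. ]
scene katori 0.95 [288.3 261.9] [701.6 131.8  15. ]
scene katori 0.15 [303.5 226.8] [597.7  28.5  15. ]
scene pickle_bowl 0.54 [339.7 250.8] [536.5 168.9  15. ]
scene pickle_bowl 0.3 [301.5 225.9] [602.1  21.9  15. ]
scene ghee_pot 0.8 [363.  331.4] [606.6 423.5   0. ]
scene spoon_stand 0.71 [413.3 325.3] [470.4 473.7   0. ]
scene tumbler 0.73 [422.5 294. ] [385.9 408.1   0. ]
scene tumbler 0.29 [290.5 266.6] [699.2 141.7   0. ]
scene salt_jar 0.79 [261.3 146.4] [ 563.5 -445.1   -0. ]
```

Run:
```python
from h import *
for n in ["top","scene"]:
    a=cv2.imread(f"pics/{n}0.png")
    b=a[100:280,200:420] if n=="top" else a[150:300,220:400]
    cv2.imwrite(f"pics/{n}0c.png",cv2.resize(b,None,fx=3.3,fy=3.3,interpolation=cv2.INTER_CUBIC))
```

```text
(no output)
```

View pics/top0.png

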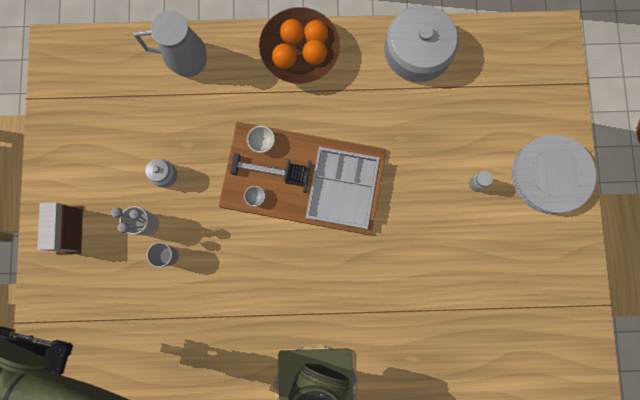

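```bash
sleep 1
```

```text
(no output)
```

View pics/top0c.png

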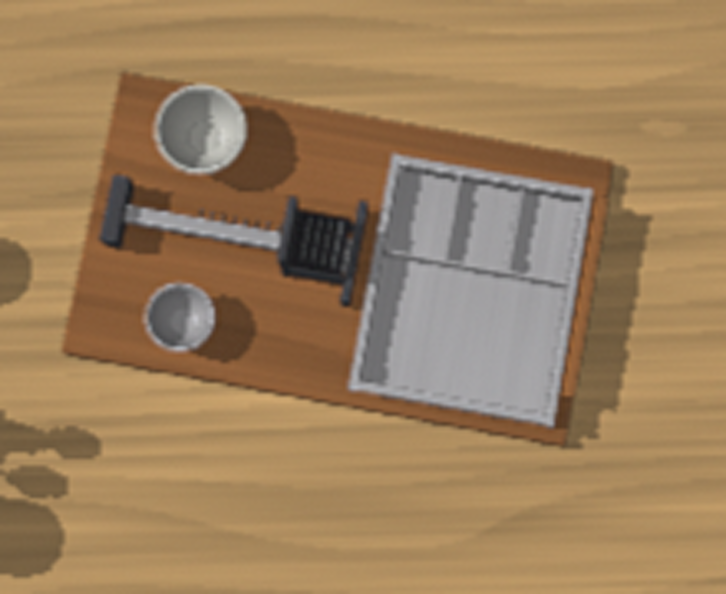

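View pics/scene0.png

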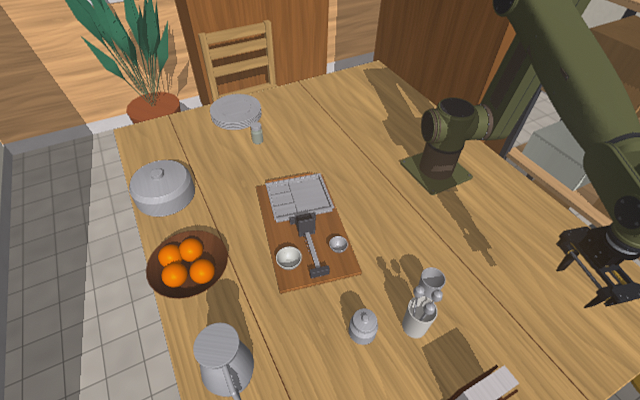

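Top view: the board spans roughly (219–385, 122–235), the black jaw sits near (297,174) and the end stop near (235,165). I'll fit the board from its corners.

Run:
```python
from h import *
f=grab_frame("top")
r=masks_of("board",f);print([(round(m["p"],2),m["extent"]) for m in r])
# manual corners, crop coords
C=[at_z(f,(200+x/3.3,100+y/3.3),15)[:2] for x,y in [(122,72),(612,162),(568,445),(63,353)]]
C=np.array(C);print(C.round(1))
print([np.linalg.norm(C[i]-C[(i+1)%4]).round(1) for i in range(4)])
yv=(C[0]-C[1])+(C[3]-C[2]);xv=(C[0]-C[3])+(C[1]-C[2])
print("yaw y:",np.degrees(np.arctan2(-yv[0],yv[1])),"x:",np.degrees(np.arctan2(xv[1],xv[0])),"c",C.mean(0))
es=at_z(f,(200+117/3.3,100+211/3.3),45);print("endstop",es)
P=at_z(f,(200+318/3.3,100+243/3.3),64);print("paddle",P)
print("plate top",at_z(f,(200+287/3.3,100+237/3.3),95))
```

```text
[(0.96, [218.0, 122.3, 385.2, 234.2])]
[[ 765.5  210.6]
 [ 669.9 -225.1]
 [ 418.8 -174.7]
 [ 512.6  264.2]]
[np.float64(446.1), np.float64(256.1), np.float64(448.8), np.float64(258.6)]
yaw y: -12.223251479470306 x: -11.65790675841991 c [591.68380773  18.7593672 ]
endstop [631.42927964 211.12677147  45.        ]
paddle [594.11662579  36.62056037  64.        ]
plate top [593.65742115  61.21322975  95.        ]
```

```bash
python3 -m handwheel '[{"translation":[0,0,1],"dr":[0,0,0.4]},{"translation":[0,0,1],"dr":[0,0,0]},{"translation":[0.72,-1,1],"dr":[0,0,0]},{"translation":[0.72,-1,0],"dr":[0,0,0]},{"translation":[0.72,-1,0],"dr":[0,0,0]},{"translation":[0.72,-1,0],"dr":[0,0,0]},{"translation":[0.72,-1,0],"dr":[0,0,0]},{"translation":[0.72,-1,0],"dr":[0,0,0]},{"translation":[0.72,-1,0],"dr":[0,0,0]},{"translation":[0.72,-1,0],"dr":[0,0,0]},{"translation":[0.72,-1,0],"dr":[0,0,0]},{"translation":[0.72,-1,0],"dr":[0,0,0]},{"translation":[0.72,-1,0],"dr":[0,0,0]},{"translation":[0.72,-1,0],"dr":[0,0,0]},{"translation":[0.72,-1,0],"dr":[0,0,0]},{"translation":[0.72,-1,0],"dr":[0,0,0]},{"translation":[0.72,-1,0],"dr":[0,0,0]},{"translation":[0.72,-1,0],"dr":[0,0,0]}]' 1 20
python3 -m handwheel '[{"translation":[0.72,-1,0],"dr":[0,0,0]},{"translation":[0.72,-1,0],"dr":[0,0,0]},{"translation":[0.72,-1,0],"dr":[0,0,0]},{"translation":[0.72,-1,0],"dr":[0,0,0]},{"translation":[0.72,-1,0],"dr":[0,0,0]},{"translation":[0.72,-1,0],"dr":[0,0,0]},{"translation":[0.72,-1,0],"dr":[0,0,0]},{"translation":[0.72,-1,0],"dr":[0,0,0]},{"translation":[0.72,-1,0],"dr":[0,0,0]},{"translation":[0.72,-1,0],"dr":[0,0,0]},{"translation":[0.72,-1,0],"dr":[0,0,0]},{"translation":[0.72,-1,0],"dr":[0,0,0]},{"translation":[0.72,-1,0],"dr":[0,0,0]},{"translation":[0.72,-1,0],"dr":[0,0,0]},{"translation":[0,0,0],"dr":[0,0,0]},{"translation":[0,0,0],"dr":[0,0,0]}]'
python3 - <<'E'
from h import *
f=grab_frame("wrist");cv2.imwrite("pics/w1.png",f["color"][:,:,::-1])
s=sense();print(s["tcp_pos"],s["ee_rot"],s["force"],s["width"])
for k,z in {"release_top":64,"jaw_plate":95,"jaw_face":49}.items():
    for m in mark_of(k,f)[:2]: print(k,round(m["p"],2),np.round(m["at"],1),at_z(f,m["at"],z).round(1))
E
```

```text
time_s: 3.1
tcp_pos: [394.1, 308.3, 274.8]
ee_rot: [[-0.978, 0.21, 0.0], [0.21, 0.978, 0.0], [-0.0, 0.0, -1.0]]
force: [-0.1, -0.6, 0.1]
width: 0.5
time_s: 4.7
tcp_pos: [595.1, 29.1, 274.4]
ee_rot: [[-0.977, 0.211, -0.001], [0.211, 0.977, 0.0], [0.001, 0.0, -1.0]]
force: [-0.3, 0.1, 0.5]
width: 0.3
[594.89406346  29.53379772 274.55635693] [[-9.77626379e-01  2.10348379e-01 -4.71214125e-04]
 [ 2.10348208e-01  9.77626453e-01  3.86449412e-04]
 [ 5.41960401e-04  2.78684093e-04 -9.99999814e-01]] [ 0.79200908  0.04722471 -0.72795214] 0.045625205052560146
release_top 0.65 [325.4 170.9] [593.6  33.1  64. ]
release_top 0.3 [314.3 163.5] [582.9  22.9  64. ]
jaw_plate 0.59 [351.6 176. ] [598.2  59.3  95. ]
jaw_face 0.61 [299.2 169.8] [589.    3.3  49. ]
jaw_face 0.6 [314.8 161.5] [583.4  23.1  49. ]
```

View pics/w1.png

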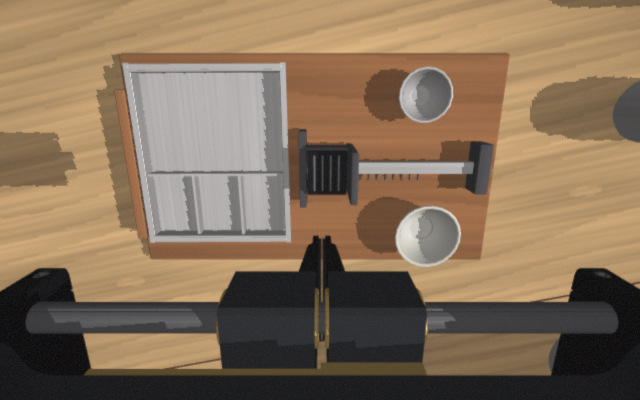

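Wrist view: the paddle is centred at about (327,170), the push plate face is near column 352, and the bar runs level, so the tool yaw matches the board. I'll descend over the paddle centre.

```bash
python3 -m handwheel '[{"translation":[0,0.2,-1],"dr":[0,0,0]},{"translation":[0,0,-1],"dr":[0,0,0]},{"translation":[0,0,-1],"dr":[0,0,0]},{"translation":[0,0,-1],"dr":[0,0,0]},{"translation":[0,0,-1],"dr":[0,0,0]},{"translation":[0,0,-1],"dr":[0,0,0]},{"translation":[0,0,-1],"dr":[0,0,0]},{"translation":[0,0,-1],"dr":[0,0,0]},{"translation":[0,0,-0.8],"dr":[0,0,0]},{"translation":[0,0,-0.6],"dr":[0,0,0]},{"translation":[0,0,0],"dr":[0,0,0]},{"translation":[0,0,0],"dr":[0,0,0]}]'
python3 - <<'E'
from h import *
s=sense();print(s["tcp_pos"],s["force"])
for n in ["wrist","scene","top"]:
    f=grab_frame(n);a=f["color"][:,:,::-1]
    if n=="scene": a=cv2.resize(a[160:300,220:400],None,fx=4,fy=4,interpolation=cv2.INTER_CUBIC)
    cv2.imwrite(f"pics/{n}2.png",a)
    print(n,proj(f,s["tcp_pos"]),[(k,np.round(m["at"],1),at_z(f,m["at"],z).round(1),round(m["p"],2)) for k,z in (("release_top",64),("jaw_plate",95)) for m in mark_of(k,f)[:1]])
E
```

```text
time_s: 6.1
tcp_pos: [595.5, 33.3, 87.1]
ee_rot: [[-0.978, 0.21, 0.001], [0.21, 0.978, -0.0], [-0.001, 0.0, -1.0]]
force: [-0.3, -0.3, 0.2]
width: 0.6
[595.50569875  33.28936645  87.08855445] [-0.28588748 -0.2645159   0.23059631]
wrist [np.float64(323.3716914852965), np.float64(254.5747189772929)] [('release_top', array([322.1, 239.4]), array([596.3,  32.5,  64. ]), 0.71), ('jaw_plate', array([371., 264.]), array([602.2,  57. ,  95. ]), 0.69)]
scene [np.float64(304.4855768623663), np.float64(213.9945688424143)] [('jaw_plate', array([305.5, 217.4]), array([601.7,  53.3,  95. ]), 0.84)]
top [np.float64(297.19743526053304), np.float64(171.45146119704256)] []
```

View pics/wrist2.png

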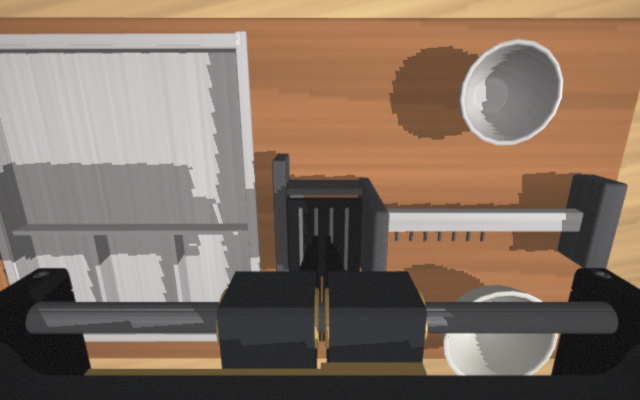

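View pics/scene2.png

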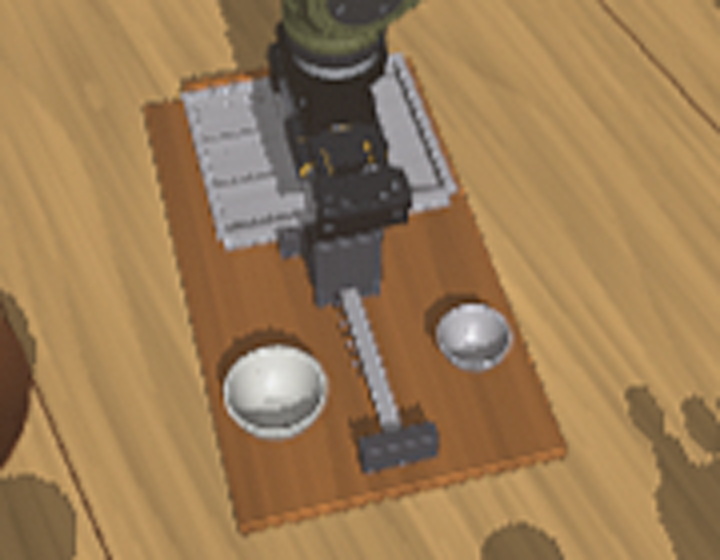

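Wrist view: the fingertip is over the middle of the paddle (about (323,240)), clear of the push plate (370) and the face plate (280). Now pressing gently.

```bash
python3 -m handwheel '[{"translation":[0,0,-0.6],"dr":[0,0,0]},{"translation":[0,0,-0.45],"dr":[0,0,0]},{"translation":[0,0,-0.15],"dr":[0,0,0]},{"translation":[0,0,-0.15],"dr":[0,0,0]},{"translation":[0,0,0],"dr":[0,0,0]}]'
python3 -m handwheel '[{"translation":[0,0,-0.1],"dr":[0,0,0]},{"translation":[0,0,-0.1],"dr":[0,0,0]},{"translation":[0,0,0],"dr":[0,0,0]}]'
```

```text
time_s: 7.05
tcp_pos: [594.7, 33.2, 59.3]
ee_rot: [[-0.978, 0.21, -0.002], [0.21, 0.978, -0.0], [0.002, -0.0, -1.0]]
force: [-3.3, 0.6, 4.2]
width: 0.3
time_s: 7.35
tcp_pos: [595.0, 33.2, 55.7]
ee_rot: [[-0.978, 0.21, -0.001], [0.21, 0.978, 0.0], [0.001, -0.0, -1.0]]
force: [-2.8, 0.5, 6.0]
width: 0.5
```

```bash
python3 -m handwheel '[{"translation":[0,0,-0.05],"dr":[0,0,0]},{"translation":[0.04,0.2,0],"dr":[0,0,0]},{"translation":[0.04,0.2,0],"dr":[0,0,0]},{"translation":[0.06,0.3,0],"dr":[0,0,0]},{"translation":[0.06,0.3,0],"dr":[0,0,0]},{"translation":[0.06,0.3,0],"dr":[0,0,0]},{"translation":[0.06,0.3,0],"dr":[0,0,0]}]'
python3 - <<'E'
from h import *
s=sense();print(s["tcp_pos"],s["force"])
f=grab_frame("wrist");cv2.imwrite("pics/w3.png",f["color"][:,:,::-1])
E
```

```text
time_s: 8.05
tcp_pos: [601.9, 65.3, 55.3]
ee_rot: [[-0.978, 0.21, 0.001], [0.21, 0.978, -0.0], [-0.001, 0.0, -1.0]]
force: [-2.4, -0.1, 4.9]
width: 0.6
[601.93947334  65.34988698  55.26275128] [-2.37555051 -0.06081432  4.86699569]
```

View pics/w3.png

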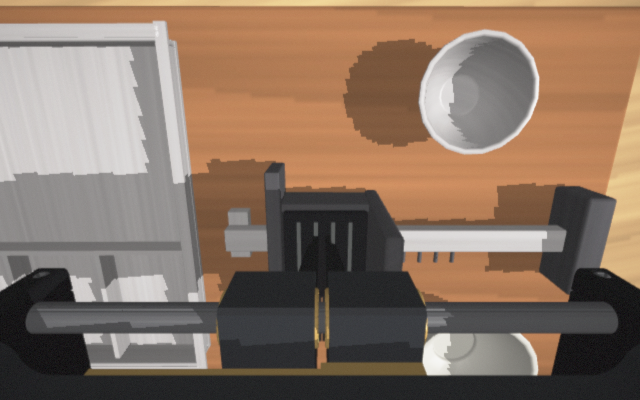

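Wrist view: the jaw travels with the fingertip (bar exposed at the thali end, around (240,238)) with the paddle held down. I'll keep pushing.

```bash
python3 -m handwheel '[{"translation":[0.08,0.39,-0.03],"dr":[0,0,0]},{"translation":[0.08,0.39,0],"dr":[0,0,0]},{"translation":[0.08,0.39,0],"dr":[0,0,0]},{"translation":[0.085,0.39,0],"dr":[0,0,0]},{"translation":[0.085,0.39,0],"dr":[0,0,0]},{"translation":[0.085,0.39,0],"dr":[0,0,0]},{"translation":[0.085,0.39,0],"dr":[0,0,0]},{"translation":[0.085,0.39,0],"dr":[0,0,0]},{"translation":[0.085,0.39,0],"dr":[0,0,0]},{"translation":[0.085,0.39,0],"dr":[0,0,0]}]'
python3 - <<'E'
from h import *
s=sense();print(s["tcp_pos"],s["force"])
f=grab_frame("wrist");cv2.imwrite("pics/w4.png",f["color"][:,:,::-1])
E
```

```text
time_s: 9.1
tcp_pos: [618.9, 143.6, 54.9]
ee_rot: [[-0.978, 0.21, 0.001], [0.21, 0.978, 0.0], [-0.001, 0.0, -1.0]]
force: [-2.5, -0.4, 6.3]
width: 0.7
[618.85331408 143.61054596  54.87933236] [-2.50444692 -0.36987324  6.26088151]
```

View pics/w4.png

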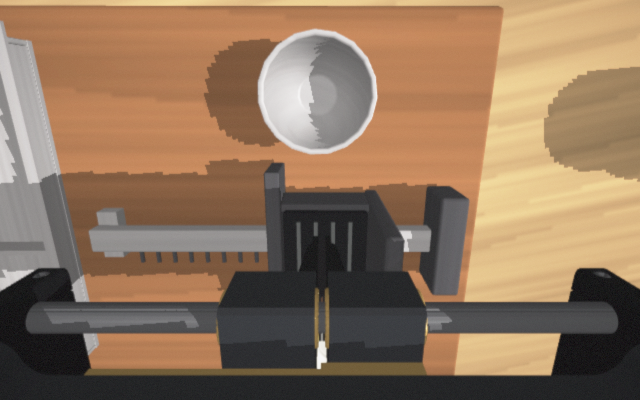

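Wrist view: the jaw plate is near column 400 and the end stop face near 428, so about 15–20 mm is left. Going slower now.

```bash
python3 -m handwheel '[{"translation":[0.042,0.2,0],"dr":[0,0,0]},{"translation":[0.042,0.2,0],"dr":[0,0,0]},{"translation":[0.042,0.2,0],"dr":[0,0,0]},{"translation":[0.042,0.2,0],"dr":[0,0,0]},{"translation":[0.042,0.2,0],"dr":[0,0,0]}]'
python3 -m handwheel '[{"translation":[0.02,0.1,0],"dr":[0,0,0]},{"translation":[0.02,0.1,0],"dr":[0,0,0]},{"translation":[0.02,0.1,0],"dr":[0,0,0]}]'
python3 - <<'E'
from h import *
f=grab_frame("wrist");cv2.imwrite("pics/w5.png",f["color"][:,:,::-1])
E
```

```text
time_s: 9.65
tcp_pos: [623.4, 162.7, 55.0]
ee_rot: [[-0.978, 0.21, 0.002], [0.21, 0.978, -0.001], [-0.002, -0.001, -1.0]]
force: [-2.0, -2.7, 5.7]
width: 0.7
time_s: 9.95
tcp_pos: [625.0, 168.4, 55.1]
ee_rot: [[-0.978, 0.21, 0.003], [0.21, 0.978, -0.001], [-0.003, -0.001, -1.0]]
force: [-1.0, -3.1, 6.1]
width: 0.5
```

View pics/w5.png

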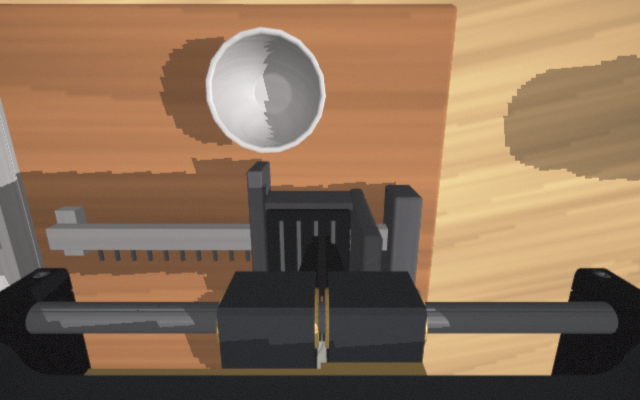

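The fingertip is now sliding forward on the paddle while the jaw lags, so the jaw is either at the stop or caught. I'll push on until the fingertip bears on the push plate.

```bash
python3 -m handwheel '[{"translation":[0.02,0.1,0],"dr":[0,0,0]},{"translation":[0.02,0.1,0],"dr":[0,0,0]}]'
python3 -m handwheel '[{"translation":[0.02,0.1,0],"dr":[0,0,0]},{"translation":[0.02,0.1,0],"dr":[0,0,0]}]'
python3 -m handwheel '[{"translation":[0.02,0.1,0],"dr":[0,0,0]},{"translation":[0.01,0.05,0],"dr":[0,0,0]}]'
python3 - <<'E'
from h import *
for n in("wrist","scene"):
  f=grab_frame(n);a=f["color"][:,:,::-1]
  if n=="scene": a=cv2.resize(a[160:300,220:400],None,fx=4,fy=4,interpolation=cv2.INTER_CUBIC)
  cv2.imwrite(f"pics/{n}6.png",a)
E
```

```text
time_s: 10.2
tcp_pos: [625.8, 172.3, 55.2]
ee_rot: [[-0.978, 0.21, 0.003], [0.21, 0.978, -0.001], [-0.003, -0.001, -1.0]]
force: [0.0, -3.4, 5.9]
width: 0.2
time_s: 10.4
tcp_pos: [626.4, 175.1, 55.1]
ee_rot: [[-0.978, 0.21, 0.002], [0.209, 0.978, -0.004], [-0.003, -0.004, -1.0]]
force: [-2.5, -12.2, 7.5]
width: 0.4
time_s: 10.6
tcp_pos: [626.4, 175.1, 55.2]
ee_rot: [[-0.978, 0.209, -0.0], [0.209, 0.978, -0.01], [-0.002, -0.01, -1.0]]
force: [-6.5, -20.2, 11.9]
width: 0.7
```

View pics/wrist6.png

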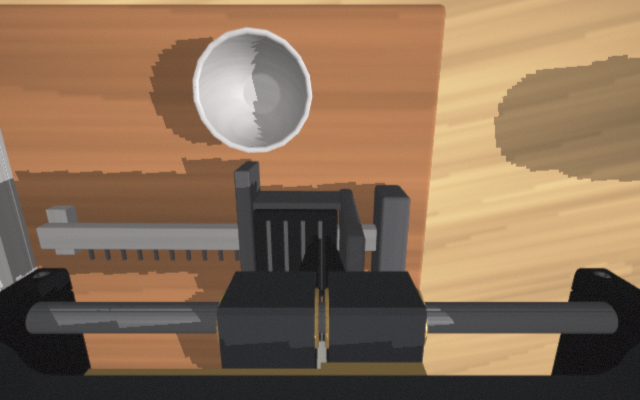

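View pics/scene6.png

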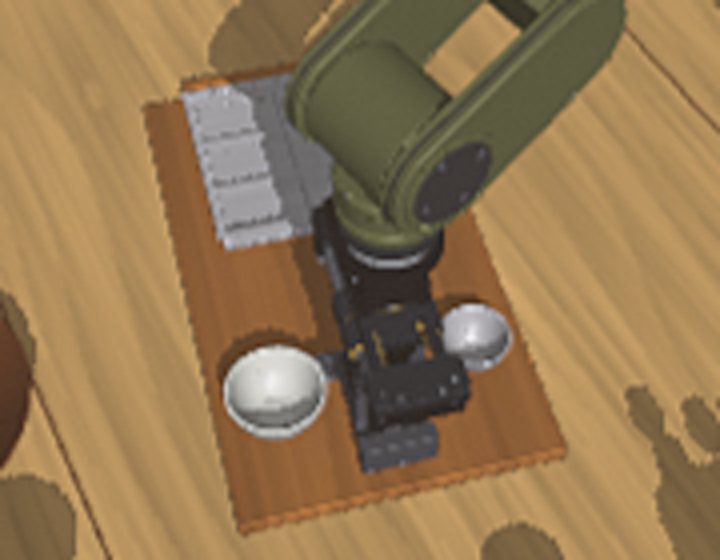

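Force along the bar rose to about 20 N with the tip stationary, and the jaw position agrees with the end stop. I'll ease the push a little, lift straight up to release the paddle, then back off from the plate and rise.

```bash
python3 -m handwheel '[{"translation":[-0.015,-0.07,0],"dr":[0,0,0]},{"translation":[0,0,0.2],"dr":[0,0,0]},{"translation":[0,0,0.2],"dr":[0,0,0]},{"translation":[0,0,0.3],"dr":[0,0,0]},{"translation":[0,0,0.2],"dr":[0,0,0]},{"translation":[0,0,0],"dr":[0,0,0]}]'
python3 -m handwheel '[{"translation":[-0.04,-0.2,0],"dr":[0,0,0]},{"translation":[-0.04,-0.2,0],"dr":[0,0,0]},{"translation":[0,0,0],"dr":[0,0,0]}]'
python3 - <<'E'
from h import *
f=grab_frame("wrist");a=f["color"][:,:,::-1];cv2.imwrite(f"pics/w7.png",a)
E
```

```text
time_s: 11.3
tcp_pos: [625.1, 177.1, 71.1]
ee_rot: [[-0.978, 0.21, -0.001], [0.21, 0.978, -0.003], [0.001, -0.003, -1.0]]
force: [-2.9, -5.8, 0.4]
width: 0.2
time_s: 11.6
tcp_pos: [624.2, 170.7, 72.1]
ee_rot: [[-0.978, 0.211, 0.001], [0.211, 0.978, 0.001], [-0.0, 0.001, -1.0]]
force: [0.4, 0.0, -0.4]
width: 0.2
```

View pics/w7.png

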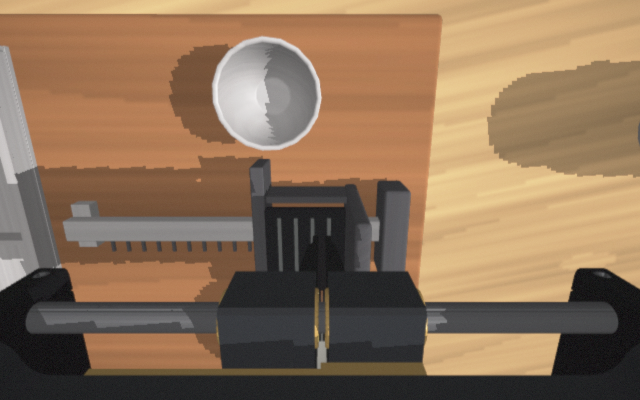

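Force is zero and the paddle is free. I'll rise clear and check.

```bash
python3 -m handwheel '[{"translation":[0,0,0.5],"dr":[0,0,0]},{"translation":[0,0,1],"dr":[0,0,0]},{"translation":[0,0,1],"dr":[0,0,0]},{"translation":[0,0,1],"dr":[0,0,0]},{"translation":[0,0,1],"dr":[0,0,0]},{"translation":[0,0,1],"dr":[0,0,0]},{"translation":[0,0,1],"dr":[0,0,0]},{"translation":[0,0,1],"dr":[0,0,0]},{"translation":[0,0,1],"dr":[0,0,0]},{"translation":[0,0,1],"dr":[0,0,0]},{"translation":[0,-1,0.5],"dr":[0,0,0]},{"translation":[0,-1,0],"dr":[0,0,0]},{"translation":[0,0,0],"dr":[0,0,0]},{"translation":[0,0,0],"dr":[0,0,0]}]'
python3 - <<'E'
from h import *
Z={"release_top":64,"jaw_plate":95,"jaw_face":49,"thali":15,"katori":15,"pickle_bowl":15,"ghee_pot":0,"spoon_stand":0,"tumbler":0,"salt_jar":0}
for n in ["wrist","top","scene"]:
    f=grab_frame(n);a=f["color"][:,:,::-1];cv2.imwrite(f"pics/{n}8.png",a)
    for k,z in Z.items():
        for m in mark_of(k,f)[:1]:
            X=at_z(f,m["at"],z); d=X[:2]-[592,18]
            print(n,k,round(m["p"],2),np.round(m["at"],1),X.round(1),"board",round(d@[.978,-.21],1),round(d@[.21,.978],1))
E
```

```text
time_s: 13.05
tcp_pos: [624.0, 131.0, 272.6]
ee_rot: [[-0.978, 0.211, 0.001], [0.211, 0.978, 0.001], [-0.0, 0.001, -1.0]]
force: [0.1, -0.0, 0.4]
width: 0.4
wrist release_top 0.97 [344.7 168.6] [624.5 156.6  64. ] board 2.6 142.3
wrist jaw_plate 0.81 [372.9 172. ] [627.5 183.2  95. ] board -0.0 169.0
wrist jaw_face 0.58 [319.5 165.4] [617.8 129.4  49. ] board 1.9 114.4
wrist thali 0.69 [132.  150.2] [556.9 -93.4  15. ] board -10.9 -116.3
wrist katori 0.79 [338.1 222. ] [702.6 135.7  15. ] board 83.4 138.4
wrist pickle_bowl 0.74 [326.2  90.2] [538.6 154.6  15. ] board -80.9 122.4
wrist ghee_pot 0.85 [558.4 101.2] [611.1 430.4   0. ] board -68.0 407.3
wrist spoon_stand 0.6 [554.6 100.9] [609.7 425.8   0. ] board -68.3 402.6
wrist tumbler 0.65 [319.4 165.6] [627.2 127.1   0. ] board 11.5 114.0
wrist salt_jar 0.6 [335.2 221.8] [707.  131.6   0. ] board 88.7 135.2
top thali 0.73 [343.  186.2] [562.9 -96.3  15. ] board -4.5 -117.9
top ghee_pot 0.98 [163.4 174.3] [616.8 431.1   0. ] board -62.5 409.2
top spoon_stand 0.93 [148.6 223.6] [471.9 472.3   0. ] board -212.9 419.1
top tumbler 0.62 [170.9 256.6] [374.3 406.4   0. ] board -294.5 334.2
top salt_jar 0.78 [472.5 182.3] [ 565.9 -478.7    0. ] board 78.8 -491.2
scene release_top 0.62 [313.1 253.4] [632.7 167.7  64. ] board 8.4 155.0
scene jaw_plate 0.66 [317.3 251.5] [628.1 185.7  95. ] board 0.1 171.6
scene jaw_face 0.83 [312.1 247. ] [620.  136.2  49. ] board 2.6 121.5
scene thali 0.64 [290.8 262.7] [695.8 138.   15. ] board 76.3 139.1
scene katori 0.62 [291.4 264. ] [696.1 143.1  15. ] board 75.5 144.2
scene pickle_bowl 0.56 [341.  246.9] [525.2 157.6  15. ] board -94.6 122.5
scene ghee_pot 0.71 [362.6 332.8] [609.8 426.4   0. ] board -68.4 403.1
scene spoon_stand 0.78 [412.2 325.8] [474.  473.4   0. ] board -211.0 420.7
scene tumbler 0.73 [425.  293.4] [377.9 410.    0. ] board -291.7 338.4
scene salt_jar 0.81 [256.6 143.9] [ 575.2 -469.2   -0. ] board 85.9 -480.0
```

View pics/wrist8.png

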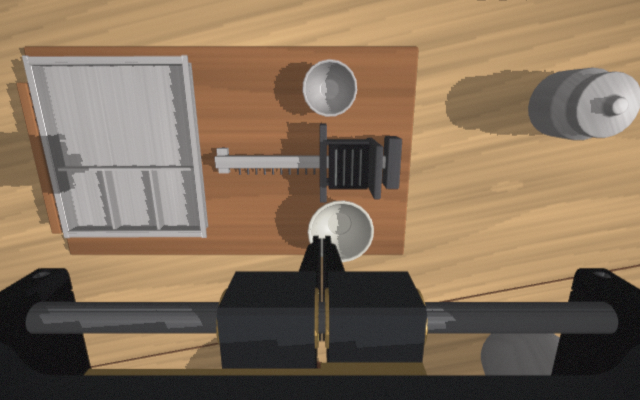

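View pics/scene8.png

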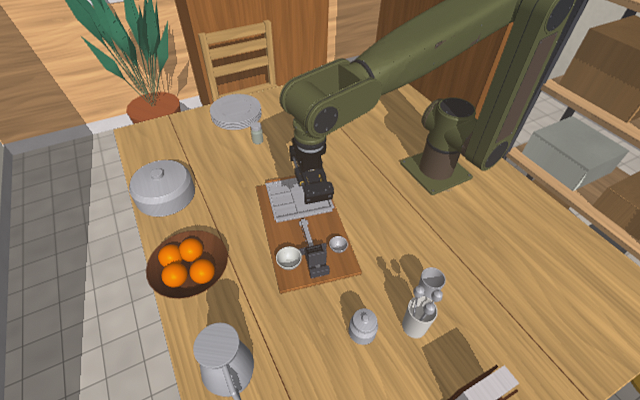

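Wrist view: the jaw is against the end stop (plate near (377,168), stop near (392,163)). The paddle is up and level at (350,165), and the bowls and thali are where they were. The measured board y values of 142 mm (paddle) and 169 mm (plate) match a jaw travel of 0.13 m (expected 144 and 168).

```bash
python3 -c "
from bench import hand_in;print(hand_in())"
```

```text
the job is handed in; nothing more can be done
None
```

The jaw is pushed back to its end stop and the paddle is released. I pressed the paddle with the closed fingertips (about 9 mm down, about 6 N) and kept it down while pushing the jaw along the bar. At the stop the force along the bar rose to about 20 N without further movement. I then lifted straight up and moved clear. It took about 13 s.

**Jaw:** in the last wrist picture the paddle centre is at board y ≈ 142 mm and the push plate at ≈ 169 mm. Full travel would put them at 144 and 168 mm, so they agree within the calibration error.

**Paddle:** it looks raised in the picture, but its height was not measured. The fingertip felt no force once lifted.

**Other things:** the thali, bowls, pot, spoon stand, tumbler and salt jar look unmoved in the pictures. The network's estimates repeat only to a centimetre or two (up to 3 cm for the salt jar).

**Disagreements:** in the last scene picture the network gave poor results: it placed the paddle at y = 155 mm and the face plate 9 mm off, and took the katori for the thali. In the last top picture the arm hid the jaw, so it found neither the jaw nor the bowls. I relied on the clear wrist picture.

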